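# Fit the crank to the yarn winder and bring the yarn catch to the guide

## Task

Fit the loose crank on the yarn winder's upright splined drive shaft: feel for the angle at which the splines mesh and ease it down until it sits fully home, flat on the collar, never forcing it. Then, with the crank, turn the winder until the red yarn catch on the spindle's flange faces the wire guide eye, and let go. Do not handle the spindle itself and leave the other things on the desk where they are.

Things in the scene. Friction and masses are not known exactly. Their poses are not given: they have to be found in the camera images.
- crank: The loose crank, about 0.28 kg, lying flat on the desk knob up: an aluminium arm 22 mm wide and 14 mm thick, a steel hub (40 mm round with two flats 32 mm apart across the arm, 28 mm tall) at one end and an upright wooden knob at the other (25 mm wide, top 57 mm above the underside, 105 mm from the hub). Origin on the axis of the hub's bore at the flat underside; z up along the bore, x along the arm to the knob.
- crank_hub (a point): Middle of the crank's hub, where its flats can be gripped across the arm: on the axis of the bore, 14 mm above the flat underside, axes as the crank's. The bore goes right through and has four splined slots, on the x and y axes (repeating every 90 degrees): slots 7.8 mm wide and 24.8 mm across their ends, 15.4 mm across the lands between them.
- crank_arm (a point): A place to grip the crank: in the middle of the arm's 22 x 14 mm section, 45 mm from the bore's axis, 7 mm above the underside; the plain arm runs from 20 to 92 mm from the bore. x points to the knob, y is across the arm.
- winder: The yarn winder, screwed down: steel base 130 x 360 mm, white housing 100 mm wide, its top 60 mm above the desk. Origin at desk height under the drive shaft's axis; z up; the spindle's axis is 190 mm away along -y, the wire guide 264 mm. One turn of the drive shaft turns the spindle two turns the same way.
- drive_seat (a point): Centre of the top face of the shaft's fixed collar (46 mm wide, a firm rubber ring on it), 78 mm above the desk, where the crank's underside must come to rest. The axes are the winder's, not the shaft's. From here the steel shaft rises: four keys, 6 mm wide, 22 mm across, square-ended, up to 18 mm; then a round pilot 13.6 mm wide with a coned tip, up to 31 mm.
- shaft_tip (a point): Tip of the drive shaft's pilot, 31 mm above the collar. The shaft's angle differs every time and is NOT measured (axes: the winder's): its keys stand 15 to 75 degrees off the winder's x and y. The hub slips over the pilot, then rests on the key ends 18 mm above the collar until turned to match (play 6 degrees either way; all four matches are good). The shaft needs 0.15 N m to turn, so it stands still under a lightly rubbing hub.
- spindle: The winder's spindle, turned only by the drive: a white flange 110 mm wide, 66 to 73 mm above the desk, and on it an empty orange cone 58 mm wide, up to 188 mm above the desk. Origin on its axis at desk height; z up; its -y axis points to the yarn catch.
- yarn_catch (a point): Middle of the red yarn catch, a 12 mm slotted cleat on the rim of the spindle's flange, 48 mm from the spindle's axis, 79 mm above the desk. It starts 70 to 125 degrees counterclockwise of the guide eye (seen from above), so about 35 to 63 degrees of crank turn bring it there clockwise.
- guide_eye (a point): Centre of the steel wire guide eye (16 mm ring on an upright wire, fixed to the winder), 74 mm from the spindle's axis, 106 mm above the desk. With the catch facing it, the two are 26 mm apart seen from above.
- phone: Bystander, to be left alone: black phone lying flat, 75 x 150 x 8 mm; origin under its centre.
- marker: Bystander, to be left alone: black marker pen lying flat, 135 x 12 mm; origin under its centre.
- mug: Bystander, to be left alone: white mug, 80 mm wide, 92 mm tall; origin under its centre.
- oil: Bystander, to be left alone: small closed oil bottle with a red cap, 32 mm wide, 72 mm tall; origin under its centre.
- spare_cone: Bystander, to be left alone: empty grey-green yarn cone standing, 58 mm wide, 109 mm tall; origin under its centre.
- stapler: Bystander, to be left alone: dark blue stapler, 125 x 36 x 45 mm; origin under its centre.
- driver: Bystander, to be left alone: screwdriver lying flat, 160 mm long; origin under its centre.
- tape_measure: Bystander, to be left alone: round pink tape measure, 54 mm wide, 18 mm tall; origin under its centre.

How it is judged:
On the way, in this order (a step that is already met when the one before it is completed fails the run):
1. the crank is meshed on the splined shaft and fully home on the collar (z of crank_hub in the frame of winder below 0.0945 m and horizontal distance between crank_hub and drive_seat below 0.003 m and angle between crank_hub's own z axis and vertical below 0.06 rad), for 0.2 s.
2. the crank, still home, has turned the winder until the yarn catch faces the guide eye (all of step 1 and horizontal distance between yarn_catch and guide_eye below 0.035 m), for 0.1 s.
At the end, for the whole second after the job is handed in: The crank sits fully home on the drive shaft (within 2.5 mm of the collar in height, 3 mm of the axis, 0.06 rad of level), the red yarn catch faces the guide eye (within 35 mm of it seen from above, about 22 degrees of spindle turn either way), the crank is let go and nothing turns (all of step 2 and contact force between the fingers and crank below 0.1 N and angular speed of spindle below 0.2 rad/s); the robot touches nothing.
It fails at once if the crank is forced: it presses on the winder with more than 60 N (contact force between crank and winder above 60 N).
It fails at once if the robot pushes the spindle itself (contact force between any of the fingers, the arm and spindle above 2 N).
It fails at once if a bystander is moved by more than 30 mm (distance of any of phone, marker, mug, oil, spare_cone, stapler, driver, tape_measure from where it was at the start of the episode above 0.03 m).
It also fails if it takes over 64 s, if anything falls off the work surface, if the arm or the gripper's body presses on something with over 40 N, if the wrist force passes 120 N, or if a joint passes its speed limit or range.

## Robot

A 6-joint arm with a two-finger parallel gripper is mounted at the origin on the work surface. World frame = base frame: x ahead of the robot, y to its left, z up, the work surface at z = 0. Lengths are in m, angles in rad, forces in N, time in s.
With the tool pointing down it reaches from about 0.325 to 0.775 m from the base axis. Payload 5.5 kg.
Tool frame: the origin (TCP) lies at the very end of the fingers, on their centre line; the grasp point (between the pads) lies 19 mm behind it (robot.grasp_offset is the distance from the TCP to the grasp point, in m); z points along the fingers, y is the line along which they close (so a half turn about z gives the same grasp; the last joint's range is limited). The gripper opens to 85 mm and grips with 20 to 120 N. Pads are 22 mm wide; open, the fingers measure 114 mm over their backs; the gripper's body (76 mm by 85 mm) begins 54 mm behind the grasp point. The pads swing forward as they close: fully open they stand 13 mm farther back than shut.
Start: joints at [-1.267, 0.091, 1.231, -0, 1.82, -0.057], TCP at [0.212, -0.561, 0.231] pointing down, gripper open.
Joint ranges: [-2.87, 2.87], [-0.86, 2.18], [0.17, 2.46], [-1.51, 4.65], [0.06, 2.69], [-2.65, 2.65]. Speed limits (rad/s): [2.57, 2.57, 3.01, 3.14, 3.14, 3.14].

## Interface

Orientations are given as a unit quaternion [w, x, y, z].
In Python, from plant import robot gives the robot as it stands.
- The arm moves only by the tool move_arm, never from a script. Its argument "targets" is one flat list of numbers, 5 for each row, row after row: the finger opening in m, from 0 to 0.0854, then the shift along the tool's x, y, z in m, then the turn about the tool's z in rad. A call has 1 to 20 rows; each row shifts and turns the commanded pose from where the row before left it, along the tool's axes as they then stand; what a row does not reach is not made up. A row lasts 1/12 s, in which the tool goes at most 41.7 mm and 7.16 degrees, less where a joint would pass 70% of its speed; a pose out of reach is approached as far as the arm can. A call is refused whole if a number of a shift passes 0.0417 or a number of a turn 0.125, either way. A call with a gripper value outside its range is refused whole. The fingers move at their own pace and stop on an object; "force" is the grip in N (left out, the last holds). Time passes only in rows, so rows that do not move let the fingers close. It gives the time, the measured TCP pose, the force, the opening and the grip force at its end, in the units of the state.
- robot.get_obs(): the state, without advancing time (a new reading comes with each control period).
- robot.snapshot(name): name is "side" or "top" or "wrist"; returns a dict with "img" (384x512x3 uint8, red, green, blue), "fov_y" (degrees; the focal length in pixels is half the picture's height over the tangent of half this angle, whatever the lens; pixels are square), "cx", "cy" (the principal point, pixels), "rvec" (rotation vector, rad) and "tvec" (3), from world to camera coordinates, as OpenCV has them. Camera axes: x right, y down, z forward; pixel columns grow to the right and rows downward; lengths in m; the calibration is good to about 2 mm. A picture is of the moment at which its call begins. There is no depth.
- robot.hand_in(): hands the job in; it is judged then, once.
The state is a dict: "time_s": time; "q": joint angles; "qd": joint speeds; "joint_efforts": joint torques, N m; "tcp_pos": TCP position; "ee_rot": TCP orientation; "contact_force": force on the tool from outside, world axes, zero at the start; "moment": the same for the moment, N m; "opening": finger opening in m; "grasp_force": force on a finger pad.
Only numpy, scipy, OpenCV 4.12 (cv2) and the standard library are available. Lean on these libraries where they do the work, as an engineer would, in place of code of your own. Each camera call takes 0.05 s, during which the arm holds its last target. There are 200 camera calls.

## Working session

There is one attempt and no reset: what is moved stays moved. The work goes in short steps, Python scripts to look and compute and a tool call to move; the robot and the scene stay as the last step left them, time stands still between calls to the robot, and variables do not carry over. Pictures are saved under pics/ and viewed, at most 10 in all, crops included, and the job is handed in when it is done.

Besides the shell and the picture viewer there is one more tool, called by a JSON object that holds its "api" and its "payload". move_arm: Moves the arm, as the interface text tells. Its arguments: {"type":"object","properties":{"targets":{"type":"array","items":{"type":"number"}},"force":{"type":"number"}},"required":["targets"]}

```bash
ls; mkdir -p pics
cat > h.py <<'E'
import numpy as np, cv2, json
from plant import robot
def snap(n,fn=None):
    s=robot.snapshot(n)
    if fn: cv2.imwrite('pics/'+fn,cv2.cvtColor(s['img'],cv2.COLOR_RGB2BGR))
    np.savez('cal_'+n+'.npz',**{k:s[k] for k in('fov_y','cx','cy','rvec','tvec')})
    return s
def K(s):
    f=192/np.tan(np.radians(float(s['fov_y']))/2); return np.array([[f,0,float(s['cx'])],[0,f,float(s['cy'])],[0,0,1]])
def px2w(s,uv,z):
    R=cv2.Rodrigues(np.array(s['rvec'],float))[0]; t=np.array(s['tvec'],float).ravel()
    C=-R.T@t; d=R.T@np.linalg.inv(K(s))@np.array([uv[0],uv[1],1.])
    return C+d*(z-C[2])/d[2]
def w2px(s,p):
    return cv2.projectPoints(np.array([p],float),np.array(s['rvec'],float),np.array(s['tvec'],float),K(s),None)[0].ravel()
E
python3 - <<'E'
from h import *
a=snap('top','t0.png'); b=snap('side','s0.png')
for s in(a,b): print(s['fov_y'],s['cx'],s['cy'],s['rvec'],s['tvec'])
im=cv2.cvtColor(a['img'],cv2.COLOR_RGB2BGR); cv2.imwrite('pics/t0b.png',cv2.resize(im,(800,600),interpolation=cv2.INTER_CUBIC))
print(robot.get_obs())
E
```

```text
pics
46.09127971265424 259.55689703766166 187.14959577856874 [ 2.14912933 -2.11132886  0.15360376] [0.07134578 0.56340982 1.49424714]
46.356906720369295 258.91821176136 187.58637973565837 [ 0.0717115  -2.67368917  1.59708041] [0.56133366 0.0869175  1.34291781]
{'time_s': 0.1, 'q': array([-1.26669593e+00,  9.17607762e-02,  1.23176771e+00, -1.04178471e-05,
        1.81981967e+00, -5.66651794e-02]), 'qd': array([-0.00061683, -0.00231998, -0.00118695, -0.00068906,  0.00087117,
        0.00080221]), 'joint_efforts': array([ 3.32844545e-03, -4.60220003e+01, -4.19217396e+01,  4.20457729e-05,
        1.06945192e-02, -1.02226332e-05]), 'tcp_pos': array([ 0.21173054, -0.56112045,  0.23027633]), 'ee_rot': array([-8.70419345e-04,  9.83774941e-01,  1.79404834e-01, -1.13327262e-04]), 'contact_force': array([ 1.25966184, -0.35722892, -1.23553057]), 'moment': array([ 0.00770118,  0.0075969 , -0.00381916]), 'grasp_force': 0.0, 'opening': 0.08538973750162959}
```

View pics/t0b.png

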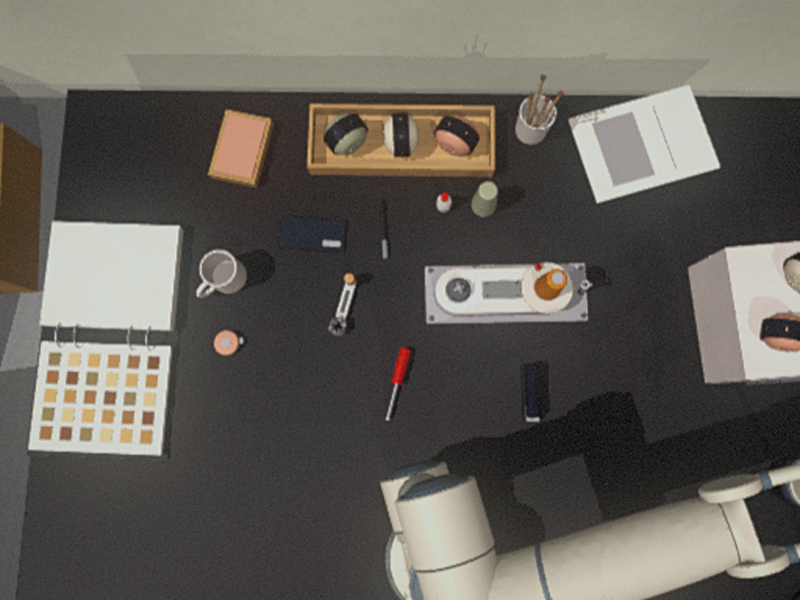

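View pics/s0.png

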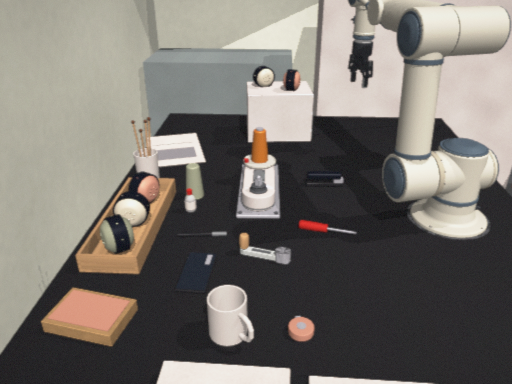

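The top view shows the crank hub at about (339,325) and knob at (349,279). The drive shaft is at about (459,290) and the guide eye at (586,286), all in the 800 px picture. I'll enlarge that area.

Run:
```python
from h import *
t=cv2.imread('pics/t0.png'); s=cv2.imread('pics/s0.png')
a=cv2.resize(t[165:220,200:390],None,fx=4.2,fy=4.2,interpolation=cv2.INTER_CUBIC)
b=cv2.resize(s[120:270,225:305],None,fx=2.2*1.0,fy=2.2,interpolation=cv2.INTER_CUBIC)
c=np.zeros((a.shape[0]+b.shape[0],a.shape[1],3),np.uint8); c[:a.shape[0]]=a; c[a.shape[0]:,:b.shape[1]]=b
print(c.shape,a.shape); cv2.imwrite('pics/c1.png',c)
```

```text
(561, 798, 3) (231, 798, 3)
```

View pics/c1.png

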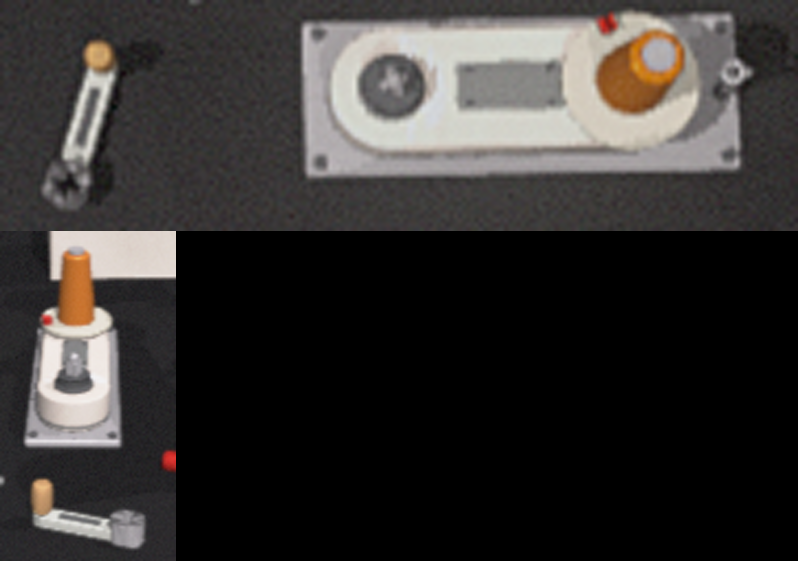

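```bash
cat >> h.py <<'E'
def ld(n): return dict(np.load('cal_'+n+'.npz'))
E
python3 - <<'E'
from h import *
s=ld('top')
n=lambda u,v:((u+.5)/4.2-.5+200,(v+.5)/4.2-.5+165)
P={}
for k,u,v,z in[('hub',68,186,.028),('knob',99,54,.057),('collar',392,86,.078),('tip',396,81,.109),('TL',303,24,.01),('TR',732,15,.01),('BR',740,167,.01),('BL',307,176,.01),('catch',606,23,.079),('flange',630,79,.073),('conetop',658,54,.188),('eye',736,72,.106)]:
    P[k]=px2w(s,n(u,v),z); print(k,P[k].round(4))
d=lambda a,b:np.linalg.norm((P[a]-P[b])[:2]).round(4)
print('hub-knob .105',d('hub','knob'),'collar-flange .19',d('collar','flange'),'collar-eye .264',d('collar','eye'),'catch-fl .048',d('catch','flange'),'long .36',d('TL','TR'),d('BL','BR'),'w .13',d('TL','BL'),d('TR','BR'))
ang=lambda a,b:np.degrees(np.arctan2(*(P[b]-P[a])[1::-1]))
print('crank ang',ang('hub','knob'),'winder -y ang',ang('collar','flange'),ang('collar','eye'),ang('TL','TR'),'catch',ang('flange','catch'))
E
```

```text
hub [0.4869 0.2303 0.028 ]
knob [0.5916 0.2055 0.057 ]
collar [ 0.5656 -0.0306  0.078 ]
tip [ 0.5645 -0.0319  0.109 ]
TL [0.6284 0.0402 0.01  ]
TR [ 0.6417 -0.3173  0.01  ]
BR [ 0.5141 -0.3212  0.01  ]
BL [0.5006 0.0351 0.01  ]
catch [ 0.6192 -0.2006  0.079 ]
flange [ 0.5753 -0.2202  0.073 ]
conetop [ 0.5743 -0.2199  0.188 ]
eye [ 0.5764 -0.2966  0.106 ]
hub-knob .105 0.1076 collar-flange .19 0.1899 collar-eye .264 0.2662 catch-fl .048 0.0481 long .36 0.3578 0.3565 w .13 0.1279 0.1277
crank ang -13.315269609579678 winder -y ang -87.09957061855654 -87.68142268289154 -87.86096613135406 catch 24.030212088235718
```

The sizes agree with the given values (hub–knob 108 mm, shaft–spindle 190 mm, catch radius 48 mm). Next I'll fly over the shaft to look at it with the wrist camera.

{"api": "move_arm", "payload": {"targets": [0.085,0,0,-0.03,0,0.085,0,0,-0.03,0,0.085,0.0324,-0.0232,0,0,0.085,0.0324,-0.0232,0,0,0.085,0.0324,-0.0232,0,0,0.085,0.0324,-0.0232,0,0,0.085,0.0324,-0.0232,0,0,0.085,0.0324,-0.0232,0,0,0.085,0.0324,-0.0232,0,0,0.085,0.0324,-0.0232,0,0,0.085,0.0324,-0.0232,0,0,0.085,0.0324,-0.0232,0,0,0.085,0.0324,-0.0232,0,0,0.085,0.0324,-0.0232,0,0,0.085,0.0324,-0.0232,0,0,0.085,0.0324,-0.0232,0,0,0.085,0.0324,-0.0232,0,0,0.085,0.0324,-0.0232,0,0]}}

```text
time_s: 1.6
tcp_pos: [0.5664, -0.0291, 0.2908]
ee_rot: [-0.0, 0.984, 0.18, -0.0]
contact_force: [0.8, -0.9, -1.0]
opening: 0.0849
grasp_force: 0.0
```

{"api": "move_arm", "payload": {"targets": [0.085,0,0,0,-0.125,0.085,0,0,0,-0.125,0.085,0,0,0,-0.125,0.085,0,0,0,-0.125,0.085,0,0,0,-0.125,0.085,0,0,0,-0.125,0.085,0,0,0,-0.125,0.085,0,0,0,-0.125,0.085,0,0,0,-0.125,0.085,0,0,0,-0.125,0.085,0,0,0,-0.125,0.085,0,0,0,-0.125,0.085,0,0,0,-0.125,0.085,0,0,0,-0.125,0.085,0,0,0,-0.125,0.085,0,0,0,-0.125,0.085,0,0,0,-0.125,0.085,0,0,0,-0.125,0.085,0,0,0,-0.125,0.085,0,0,0,-0.125]}}

```text
time_s: 3.27
tcp_pos: [0.5657, -0.0311, 0.2907]
ee_rot: [-0.001, 0.137, 0.991, -0.0]
contact_force: [-0.7, -0.5, -0.1]
opening: 0.0849
grasp_force: 0.0
```

Run:
```python
from h import *
s=snap('wrist','w1.png'); o=robot.get_obs()
print(o['time_s'],o['tcp_pos'],o['ee_rot'],o['q'],o['contact_force'])
for p in [(.5656,-.0306,.078),(.5645,-.0319,.109)]: print(w2px(s,p))
```

```text
3.3167 [ 0.56567606 -0.03107105  0.29066088] [-5.64800990e-04  1.33144988e-01  9.91096410e-01 -1.03997677e-05] [-1.14922979e-01  2.21106806e-02  1.19659061e+00  2.49880299e-07
  1.92402116e+00 -1.41863608e+00] [0.02340183 0.53263562 0.85294299]
[255.75636488 158.67349966]
[254.23143139 164.80036846]
```

View pics/w1.png

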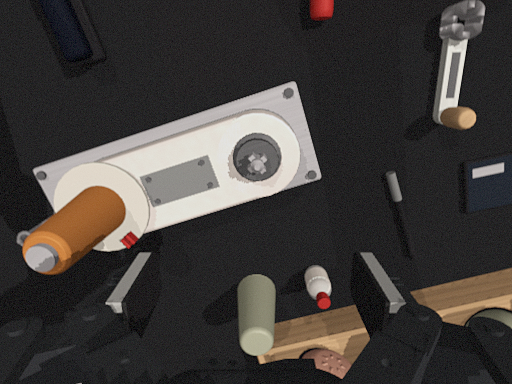

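The wrist view shows the collar at about (256,158) with its four keys, and the crank hub at about (462,20). Both need enlarging.

Run:
```python
from h import *
t=cv2.imread('pics/w1.png')
a=cv2.resize(t[120:200,216:296],None,fx=5,fy=5,interpolation=cv2.INTER_CUBIC)
b=cv2.resize(t[0:133,432:512],None,fx=4.5,fy=4.5,interpolation=cv2.INTER_CUBIC)
c=np.zeros((600,800,3),np.uint8); c[:400,:400]=a; c[:b.shape[0],420:420+b.shape[1]]=b
cv2.imwrite('pics/c2.png',c)
```

```text
(no output)
```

View pics/c2.png

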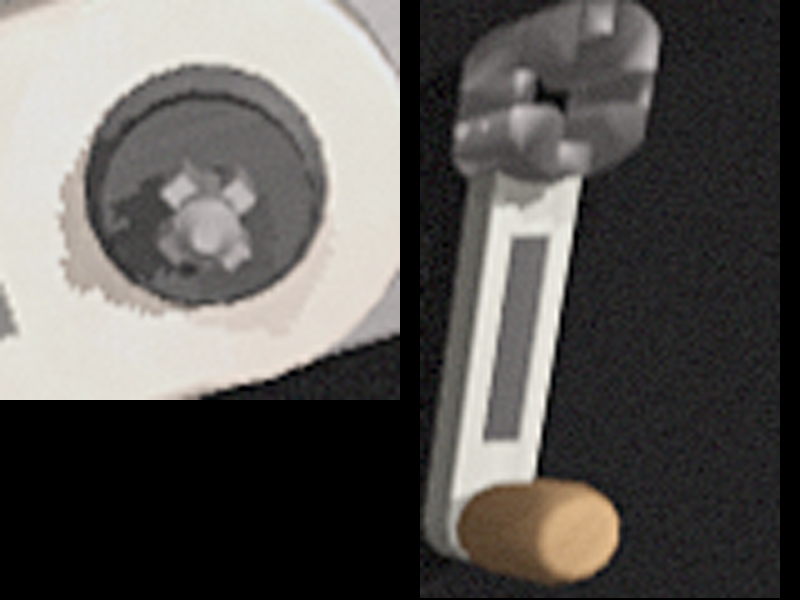

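```bash
cp cal_wrist.npz cal_w1.npz
python3 - <<'E'
from h import *
s=ld('w1')
A=lambda u,v:((u+.5)/5-.5+216,(v+.5)/5-.5+120)
B=lambda u,v:((u-420+.5)/4.5-.5+432,(v+.5)/4.5-.5)
k=[px2w(s,A(*p),.096)[:2] for p in[(180,193),(239,194),(236,259),(172,247)]]
print(np.round(k,4),np.mean(k,0)); c=np.mean(k,0)
print([np.degrees(np.arctan2(*(p-c)[::-1]))%90 for p in k],[np.linalg.norm(p-c) for p in k])
print('tip',px2w(s,A(207,238),.109)); print('collar',px2w(s,A(213,198),.078),px2w(s,A(206,184),.07))
h=px2w(s,B(585,85),.028);n=px2w(s,B(580,540),.057);print(h,n)
a=px2w(s,B(538,180),.014);b=px2w(s,B(494.5,480),.014);print(a,b,np.degrees(np.arctan2(*(b-a)[1::-1])))
C=-cv2.Rodrigues(s['rvec'])[0].T@s['tvec'].ravel();print('cam',C)
E
```

```text
[[ 0.5601 -0.0335]
 [ 0.5636 -0.0218]
 [ 0.5768 -0.0261]
 [ 0.5707 -0.0383]] [ 0.56777635 -0.02993406]
[np.float64(24.925817759836946), np.float64(27.422432088703474), np.float64(23.029638192068816), np.float64(19.13998790267341)] [np.float64(0.008514184483731396), np.float64(0.009136856747471831), np.float64(0.009809597956850147), np.float64(0.00884867685447671)]
tip [ 0.56763161 -0.02989799  0.109     ]
collar [ 0.56688684 -0.02819239  0.078     ] [ 0.56516216 -0.02926469  0.07      ]
[0.48854234 0.23332687 0.028     ] [0.59120971 0.2066388  0.057     ]
[0.50759578 0.228314   0.014     ] [0.58028769 0.21018781 0.014     ] -14.001525214337274
cam [ 0.48855787 -0.00920077  0.43379076]
```

Two cameras put the shaft axis near (0.567, -0.030), with the keys at about 24.5° mod 90°. Now I'll hover over the crank.

{"api": "move_arm", "payload": {"targets": [0.07,0.0206,0.0334,0.007,-0.023,0.07,0.0206,0.0334,0.007,0,0.07,0.0206,0.0334,0.007,0,0.07,0.0206,0.0334,0.013,0,0.07,0.0206,0.0334,0.013,0,0.07,0.0206,0.0334,0.013,0,0.07,0.0206,0.0334,0.013,0,0.07,0,0,0.02,0,0.07,0,0,0,0,0.07,0,0,0,0]}}

```text
time_s: 4.15
tcp_pos: [0.4861, 0.2318, 0.1969]
ee_rot: [-0.001, 0.129, 0.992, -0.001]
contact_force: [0.1, 0.0, 0.3]
opening: 0.0702
grasp_force: 0.0
```

Run:
```python
from h import *
s=snap('wrist','w2.png'); o=robot.get_obs(); np.savez('cal_w2.npz',**dict(np.load('cal_wrist.npz')))
print(o['time_s'],o['tcp_pos'],o['ee_rot'],o['q'],o['contact_force'])
u,v=w2px(s,(.4885,.2325,.028)); k=w2px(s,(.591,.2066,.057)); print(u,v,k)
t=cv2.imread('pics/w2.png'); x0,y0=int(u)-60,max(int(v)-50,0); print(x0,y0)
cv2.imwrite('pics/c3.png',cv2.resize(t[y0:y0+150,x0:x0+130],None,fx=4,fy=4,interpolation=cv2.INTER_CUBIC))
```

```text
4.2 [0.48693382 0.23136895 0.19845461] [-2.00603344e-04  1.29518519e-01  9.91576906e-01 -3.91152030e-04] [ 3.80773487e-01 -7.64405664e-02  1.45702332e+00 -4.95414669e-04
  1.76174225e+00 -9.30349873e-01] [ 0.36137498 -0.58203189 -0.27480959]
257.07904311006297 171.24187731828272 [258.17758252 282.9286969 ]
197 121
```

View pics/c3.png

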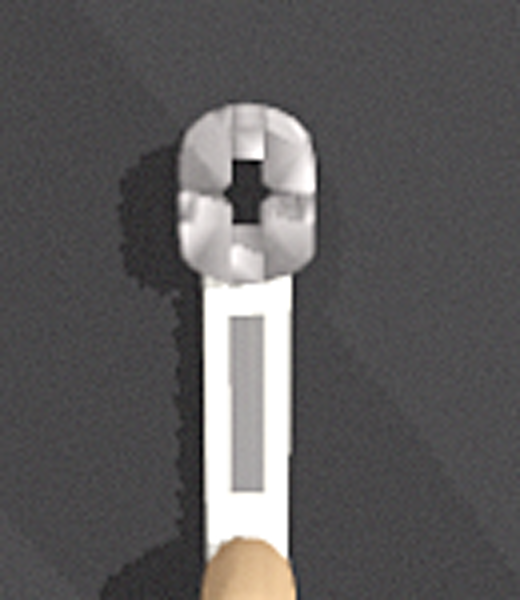

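Run:
```python
from h import *
s=ld('w2'); A=lambda u,v:((u+.5)/4-.5+197,(v+.5)/4-.5+121)
P=lambda u,v,z:px2w(s,A(u,v),z)[:2]
h=P(247.5,190,.028); print('hub',h,np.linalg.norm(P(180,190,.028)-P(315,190,.028)),np.linalg.norm(P(247,103,.028)-P(247,278,.028)))
a=P(248,300,.014);b=P(248,540,.014);print('ang',np.degrees(np.arctan2(*(b-a)[::-1])),a,b)
d=(b-a)/np.linalg.norm(b-a); print('hub off line',np.cross(d,h-a))
o=robot.get_obs();from scipy.spatial.transform import Rotation as R
q=o['ee_rot'];M=R.from_quat([q[1],q[2],q[3],q[0]]).as_matrix()
e=np.array([*h,.0035])-o['tcp_pos'];print('tool shift',M.T@e,'tool x ang',np.degrees(np.arctan2(M[1,0],M[0,0])))
```

```text
hub [0.48584653 0.23461553] 0.03256964079013793 0.043489326790854606
ang -14.648727805010651 [0.51768944 0.22651323] [0.58519527 0.20886796]
hub off line -0.00021389632270265094
tool shift [0.00182691 0.00301974 0.19495272] tool x ang 165.11645097399196<stdin>:6: DeprecationWarning: Arrays of 2-dimensional vectors are deprecated. Use arrays of 3-dimensional vectors instead. (deprecated in NumPy 2.0)
```

Run:
```python
from h import *
s=ld('w2')
R=cv2.Rodrigues(s['rvec'])[0];C=-R.T@s['tvec'].ravel();print('cam',C)
th=np.radians(-14.65);X=np.array([np.cos(th),np.sin(th)])
def B(p,z):
    u=w2px(s,(*p,z)); return (u[0]-197+.5)*4-.5,(u[1]-121+.5)*4-.5
for h in [(.4858,.2346),(.4875,.2341)]:
    h=np.array(h); print(h)
    for nm,r,z in[('top knob side',.02,.028),('top far',-.02,.028),('bot far',-.02,0),('slot end far top',-.0124,.028),('slot far bottom',-.0124,0),('slot knob top',.0124,.028),('slot knob bot',.0124,0),('c top',0,.028),('knob far top edge',.105-.0125,.057),('knob axis',.105,.057)]:
        print(nm,np.round(B(h+r*X,z),1))
im=cv2.imread('pics/c3.png'); g=cv2.cvtColor(im,cv2.COLOR_BGR2GRAY)
print(g[84:300:4,240:256].mean(1).round().astype(int).tolist())
```

```text
cam [0.40887899 0.25270926 0.34014884]
[0.4858 0.2346]
top knob side [247.4 268.9]
top far [247.4 107.7]
bot far [246.7  87.3]
slot end far top [247.4 139.3]
slot far bottom [246.7 116.6]
slot knob top [247.4 239.2]
slot knob bot [246.7 209.4]
c top [247.4 189.8]
knob far top edge [248.2 590.7]
knob axis [248.2 635.6]
[0.4875 0.2341]
top knob side [247.2 275.7]
top far [247.2 115.1]
bot far [246.5  94.2]
slot end far top [247.2 146.6]
slot far bottom [246.5 123.3]
slot knob top [247.2 246.1]
slot knob bot [246.5 215.9]
c top [247.2 197. ]
knob far top edge [248.  597.1]
knob axis [248.  641.8]
[79, 79, 76, 74, 69, 142, 206, 206, 201, 203, 195, 180, 184, 199, 210, 217, 220, 230, 224, 82, 23, 48, 52, 50, 52, 51, 48, 48, 49, 51, 51, 48, 49, 48, 26, 96, 167, 171, 167, 168, 170, 188, 213, 222, 221, 220, 220, 215, 204, 167, 215, 253, 255, 255]
```

{"api": "move_arm", "payload": {"targets": [0.06,-0.0012,0.003,0.03,0,0.06,0,0,0.04,0,0.06,0,0,0.04,0,0.06,0,0,0.04,0,0.055,0,0,0.02,0,0.055,0,0,0,0,0.055,0,0,0,0]}}

```text
time_s: 4.78
tcp_pos: [0.4894, 0.2335, 0.0289]
ee_rot: [-0.0, 0.13, 0.992, -0.0]
contact_force: [1.4, 0.7, 0.5]
opening: 0.0546
grasp_force: 0.0
```

```bash
cat > e.py <<'E'
import sys
from h import *
from scipy.spatial.transform import Rotation as R
o=robot.get_obs();q=o['ee_rot'];M=R.from_quat([q[1],q[2],q[3],q[0]]).as_matrix()
a=[float(x) for x in sys.argv[1:]]
print(o['time_s'],o['tcp_pos'].round(4),'F',o['contact_force'].round(1),'M',o['moment'].round(2),'open',round(o['opening'],4),o['grasp_force'],'q6',o['q'][5].round(3))
print('ang',np.degrees(np.arctan2(M[1,0],M[0,0])),'tilt',np.degrees(np.arccos(-M[2,2])),'tool shift',(M.T@(np.array(a)-o['tcp_pos'])).round(4))
E
python3 e.py .4888 .2338 .004
```

```text
4.7833 [0.4894 0.2335 0.0289] F [1.4 0.7 0.5] M [-0.07 -0.   -0.06] open 0.0546 0.0 q6 -0.928
ang 165.07577552528497 tilt 0.03336977414805805 tool shift [0.0007 0.0002 0.0249]
```

{"api": "move_arm", "payload": {"targets": [0.055,0.0007,0.0002,0.0145,-0.005,0.055,0,0,0.01,0,0.055,0,0,0,0,0.025,0,0,0,0,0.025,0,0,0,0,0.025,0,0,0,0,0.025,0,0,0,0,0.025,0,0,0,0,0.025,0,0,0,0,0.025,0,0,0,0], "force": 60}}

```text
time_s: 5.62
tcp_pos: [0.4892, 0.2352, 0.0058]
ee_rot: [0.001, 0.126, 0.992, 0.001]
contact_force: [-0.1, -2.1, 5.4]
opening: 0.0309
grasp_force: 61.3
```

```bash
python3 e.py .4888 .2338 .004
```

```text
5.6167 [0.4892 0.2352 0.0058] F [-0.1 -2.1  5.4] M [-0.33  0.13 -0.09] open 0.0309 61.31705927240546 q6 -0.932
ang 165.50963167767475 tilt 0.1684543778108027 tool shift [ 0.0001 -0.0015  0.0018]
```

{"api": "move_arm", "payload": {"targets": [0.025,0,0,-0.01,0,0.025,0,0,-0.025,0,0.025,0,0,-0.04,0,0.025,0,0,-0.04,0,0.025,0,0,-0.03,0,0.025,0,0,-0.015,0,0.025,0,0,0,0,0.025,0,0,0,0,0.025,0,0,0,0]}}

```text
time_s: 6.37
tcp_pos: [0.4872, 0.2347, 0.1615]
ee_rot: [-0.002, 0.126, 0.992, -0.001]
contact_force: [-1.1, 0.6, -3.9]
opening: 0.031
grasp_force: 60.4
```

```bash
python3 e.py .5677 -.0299 .165
python3 - <<'E'
from h import *
s=snap('wrist','w3.png'); np.savez('cal_w3.npz',**dict(np.load('cal_wrist.npz')))
o=robot.get_obs(); u,v=w2px(s,(*o['tcp_pos'][:2],o['tcp_pos'][2]+.0222)); print(u,v)
x0,y0=int(u)-70,min(max(0,int(v)-50),384-110);print(x0,y0)
t=cv2.imread('pics/w3.png');cv2.imwrite('pics/c4.png',cv2.resize(t[y0:y0+110,x0:x0+140],None,fx=5,fy=5,interpolation=cv2.INTER_CUBIC))
E
```

```text
6.3667 [0.4872 0.2347 0.1615] F [-1.1  0.6 -3.9] M [ 0.04  0.11 -0.06] open 0.031 60.35683133464772 q6 -0.932
ang 165.51935546601283 tilt 0.21166276832985306 tool shift [-0.1441 -0.2361 -0.0035]
254.64097762196013 281.22916084287834
184 231
```

View pics/c4.png

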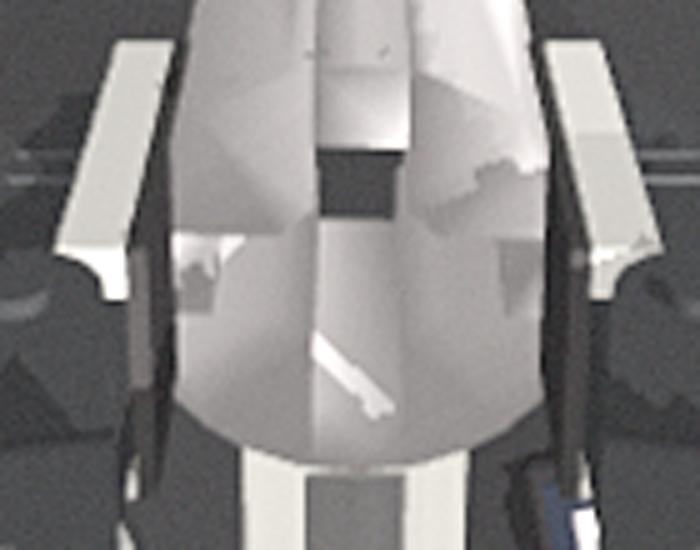

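Run:
```python
from h import *
s=ld('w3'); o=robot.get_obs(); t=o['tcp_pos']; a=np.radians(-14.5); X=np.array([np.cos(a),np.sin(a)]);Y=np.array([-X[1],X[0]])
B=lambda p,z:np.round([(w2px(s,(*p,z))[i]-(184,231)[i]+.5)*5-.5 for i in(0,1)],1)
zb=t[2]-.0058
for dx in(-.002,0,.002):
    h=t[:2]+dx*X; print(dx,'knob edge',B(h+.02*X,zb+.028),'bore slot knob bot',B(h+.0124*X,zb),'top',B(h+.0124*X,zb+.028),'far top',B(h-.0124*X,zb+.028))
    for sx in(-1,1): print('   flat/slot',B(h+sx*.016*Y-.0039*X,zb+.028),B(h+sx*.016*Y+.0039*X,zb+.028))
    print(B(h+.0155*Y+.0126*X,zb+.028))
```

```text
-0.002 knob edge [355.2 431.4] bore slot knob bot [356.4 185.6] top [355.2 357.8] far top [355.2 100.1]
   flat/slot [162.9 191.3] [166.1 272.3]
   flat/slot [547.6 192. ] [544.4 273. ]
[535.1 360.1]
0 knob edge [355.2 450.3] bore slot knob bot [356.4 202.7] top [355.2 377.4] far top [355.2 122. ]
   flat/slot [163.7 212.3] [167.  292.6]
   flat/slot [546.8 213. ] [543.6 293.3]
[534.3 379.7]
0.002 knob edge [355.3 469.1] bore slot knob bot [356.4 219.8] top [355.2 396.8] far top [355.2 143.6]
   flat/slot [164.6 233.2] [167.8 312.7]
   flat/slot [546.  233.9] [542.7 313.5]
[533.5 399.1]
```

The crank is held with its hub 1.9 mm from the TCP along the arm toward the knob. I'll carry it to a point beside the shaft, at the meshing angle, and re-measure the shaft there.

{"api": "move_arm", "payload": {"targets": [0.025,-0.0239,-0.0248,-0.003,0,0.025,-0.0239,-0.0248,-0.003,0,0.025,-0.0239,-0.0248,-0.003,0,0.025,-0.0239,-0.0248,-0.003,0,0.025,-0.0239,-0.0248,-0.003,0,0.025,-0.0239,-0.0248,0,0,0.025,-0.0239,-0.0248,0,0,0.025,-0.0239,-0.0248,0,0,0.025,0,0,0,-0.1,0.025,0,0,0,-0.12,0.025,0,0,0,-0.12,0.025,0,0,0,-0.12,0.025,0,0,0,-0.12,0.025,0,0,0,-0.1,0.025,0,0,0,0,0.025,0,0,0,0,0.025,0,0,0,0]}}

```text
time_s: 7.83
tcp_pos: [0.6232, -0.0049, 0.1773]
ee_rot: [-0.001, -0.211, 0.978, 0.0]
contact_force: [0.5, 0.1, -1.8]
opening: 0.031
grasp_force: 60.6
```

```bash
python3 e.py .5677 -.0299 .165
python3 - <<'E'
from h import *
s=snap('wrist','w4.png'); np.savez('cal_w4.npz',**dict(np.load('cal_wrist.npz')))
u,v=w2px(s,(.5677,-.0299,.096)); print(u,v)
x0,y0=max(0,int(u)-50),max(0,int(v)-50);print(x0,y0)
t=cv2.imread('pics/w4.png');cv2.imwrite('pics/c5.png',cv2.resize(t[y0:y0+90,x0:x0+100],None,fx=6,fy=6,interpolation=cv2.INTER_CUBIC))
E
```

```text
7.8333 [ 0.6232 -0.0049  0.1773] F [ 0.5  0.1 -1.8] M [-0.04  0.08  0.06] open 0.031 60.58069615974091 q6 -2.058
ang -155.68980497259926 tilt 0.13598226722133136 tool shift [0.0608 0.     0.0124]
254.64383520466092 112.33733284580745
204 62
```

View pics/c5.png

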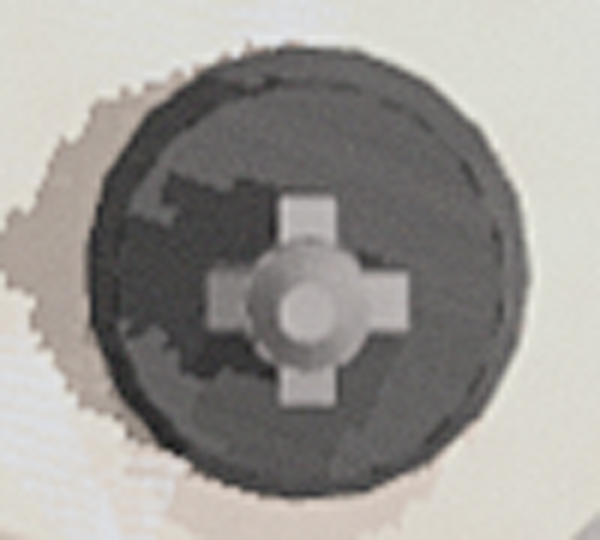

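Run:
```python
from h import *
s=ld('w4'); o=robot.get_obs(); t=o['tcp_pos']
A=lambda u,v:((u+.5)/6-.5+204,(v+.5)/6-.5+62)
P=lambda u,v,z:px2w(s,A(u,v),z)[:2]
c=P(308,301.5,.096);print('axis',c,'tip',P(306,309,.109))
l,r=P(206,300.5,.096),P(410,300.5,.096);u,d=P(307,196,.096),P(308,408,.096)
print(np.linalg.norm(l-r),np.linalg.norm(u-d),[np.degrees(np.arctan2(*(x)[::-1]))%90 for x in(r-l,d-u)])
a=np.radians(-155.69);tx=np.array([np.cos(a),np.sin(a)]);ty=np.array([tx[1],-tx[0]])
hub=t[:2]-.0019*tx   # crank X = -tool x
# hub y offset +0.3 crank Y=(-Xy,Xx), X=-tx
X=-tx;Y=np.array([-X[1],X[0]]);
e=c-hub;print('shift tool',e@tx,e@ty,'crankY in tool y',Y@ty)
```

```text
axis [ 0.56733024 -0.02986961] tip [ 0.56712164 -0.03018541]
0.022393899994967496 0.022747144481083132 [np.float64(24.303905606233315), np.float64(24.562612543310433)]
shift tool 0.06317372034357432 0.00030179030094297163 crankY in tool y 1.0
```

The axis agrees with the earlier fix (0.5673, -0.0299). The keys read 24.4° and the crank is at 24.3°, so I'll slide over and come down to just above the tip.

{"api": "move_arm", "payload": {"targets": [0.025,0.02,0,0,0,0.025,0.025,0,0,0,0.025,0.0182,0,0,0,0.025,0,0,0.025,0,0.025,0,0,0.02,0,0.025,0,0,0.012,0,0.025,0,0,0,0,0.025,0,0,0,0,0.025,0,0,0,0]}}

```text
time_s: 8.63
tcp_pos: [0.5668, -0.031, 0.123]
ee_rot: [0.001, -0.212, 0.977, -0.0]
contact_force: [-0.3, 0.8, -2.8]
opening: 0.0307
grasp_force: 60.5
```

```bash
python3 - <<'E'
import numpy as np
a=np.radians(204.31);print(np.array([.56733,-.02987])+.0019*np.array([np.cos(a),np.sin(a)]))
E
python3 e.py .5656 -.0307 .118
```

```text
[ 0.56559847 -0.03065218]
8.6333 [ 0.5668 -0.031   0.123 ] F [-0.3  0.8 -2.8] M [-0.13  0.09  0.01] open 0.0307 60.4626308431034 q6 -2.112
ang -155.5334673852865 tilt 0.0911253519191307 tool shift [0.0009 0.0008 0.005 ]
```

{"api": "move_arm", "payload": {"targets": [0.025,0,0,0,0,0.025,0,0,0,0,0.025,0,0,0,0,0.025,0,0,0,0]}}

```text
time_s: 8.97
tcp_pos: [0.5664, -0.0311, 0.1224]
ee_rot: [0.0, -0.212, 0.977, -0.0]
contact_force: [0.5, -0.5, -3.3]
opening: 0.031
grasp_force: 60.5
```

```bash
python3 e.py .5656 -.0307 .118
```

```text
8.9667 [ 0.5664 -0.0311  0.1224] F [ 0.5 -0.5 -3.3] M [-0.06  0.16 -0.01] open 0.031 60.47309932851931 q6 -2.113
ang -155.52097446908598 tilt 0.058857013262155915 tool shift [0.0006 0.0007 0.0044]
```

{"api": "move_arm", "payload": {"targets": [0.025,0.0006,0.0007,0.006,0,0.025,0,0,0.005,0,0.025,0,0,0.003,0,0.025,0,0,0.002,0,0.025,0,0,0,0]}}

```text
time_s: 9.38
tcp_pos: [0.5653, -0.0308, 0.105]
ee_rot: [-0.0, -0.212, 0.977, -0.0]
contact_force: [3.0, -1.4, -5.4]
opening: 0.0309
grasp_force: 60.5
```

```bash
python3 e.py .5656 -.0307 .1
```

```text
9.3833 [ 0.5653 -0.0308  0.105 ] F [ 3.  -1.4 -5.4] M [-0.21 -0.25 -0.02] open 0.0309 60.50171446753666 q6 -2.112
ang -155.52989385055693 tilt 0.01603720872730194 tool shift [-0.0003 -0.      0.005 ]
```

The hub is on the pilot with only light forces. I'll ease it down through the keys.

{"api": "move_arm", "payload": {"targets": [0.025,0,0,0.002,0,0.025,0,0,0.002,0,0.025,0,0,0.002,0,0.025,0,0,0,0]}}

```text
time_s: 9.72
tcp_pos: [0.5654, -0.0308, 0.0995]
ee_rot: [0.0, -0.212, 0.977, -0.0]
contact_force: [2.8, -0.9, -3.7]
opening: 0.0308
grasp_force: 60.6
```

```bash
python3 e.py .5656 -.0307 .084
```

```text
9.7167 [ 0.5654 -0.0308  0.0995] F [ 2.8 -0.9 -3.7] M [-0.13 -0.27 -0.01] open 0.0308 60.59585250040982 q6 -2.112
ang -155.5235305402494 tilt 0.011898911651168263 tool shift [-0.0002 -0.      0.0155]
```

{"api": "move_arm", "payload": {"targets": [0.025,0,0,0.002,0,0.025,0,0,0.002,0,0.025,0,0,0.002,0,0.025,0,0,0.002,0,0.025,0,0,0.002,0,0.025,0,0,0.0015,0,0.025,0,0,0,0]}}

```text
time_s: 10.3
tcp_pos: [0.5654, -0.0308, 0.0879]
ee_rot: [0.0, -0.212, 0.977, -0.0]
contact_force: [3.7, -1.3, -3.9]
opening: 0.0309
grasp_force: 60.6
```

```bash
python3 e.py .5656 -.0307 .084
```

```text
10.3 [ 0.5654 -0.0308  0.0879] F [ 3.7 -1.3 -3.9] M [-0.23 -0.39  0.01] open 0.0309 60.60007207444869 q6 -2.112
ang -155.52378897727192 tilt 0.009929984591349602 tool shift [-0.0002 -0.      0.0039]
```

Meshed without resistance. Next comes the final few millimetres, in small steps.

{"api": "move_arm", "payload": {"targets": [0.025,0,0,0.0015,0,0.025,0,0,0.001,0,0.025,0,0,0.001,0,0.025,0,0,0.0007,0,0.025,0,0,0,0,0.025,0,0,0,0]}}

```text
time_s: 10.8
tcp_pos: [0.5654, -0.0308, 0.0841]
ee_rot: [0.0, -0.212, 0.977, -0.0]
contact_force: [3.3, -1.2, -2.0]
opening: 0.0308
grasp_force: 60.7
```

```bash
python3 e.py .5656 -.0307 .084
```

```text
10.8 [ 0.5654 -0.0308  0.0841] F [ 3.3 -1.2 -2. ] M [-0.31 -0.43  0.  ] open 0.0308 60.69333949650172 q6 -2.112
ang -155.52754419079747 tilt 0.015471308711313763 tool shift [-0.0002 -0.      0.0001]
```

{"api": "move_arm", "payload": {"targets": [0.025,0,0,0.0005,0,0.025,0,0,0.0005,0,0.025,0,0,0,0,0.025,0,0,0,0,0.025,0,0,0,0]}}

```text
time_s: 11.22
tcp_pos: [0.5654, -0.0308, 0.0838]
ee_rot: [0.0, -0.212, 0.977, -0.0]
contact_force: [-0.0, -1.6, 3.8]
opening: 0.0311
grasp_force: 61.4
```

```bash
python3 e.py .5656 -.0307 .084
```

```text
11.2167 [ 0.5654 -0.0308  0.0838] F [-0.  -1.6  3.8] M [-0.13 -0.01 -0.01] open 0.0311 61.431821162696 q6 -2.112
ang -155.52277383758212 tilt 0.03924989864364161 tool shift [-0.0002 -0.     -0.0002]
```

It's home on the collar, with the TCP at 83.8 mm as predicted. Now I'll turn clockwise about the hub axis by about 0.9 rad, then look.

{"api": "move_arm", "payload": {"targets": [0.025,0,0.0001,0,0.03,0.025,0,0.0001,0,0.05,0.025,0,0.0001,0,0.06,0.025,0,0.0001,0,0.06,0.025,0,0.0001,0,0.06,0.025,0,0.0001,0,0.06,0.025,0,0.0001,0,0.06,0.025,0,0.0001,0,0.06,0.025,0,0.0001,0,0.06,0.025,0,0.0001,0,0.06,0.025,0,0.0001,0,0.06,0.025,0,0.0001,0,0.06,0.025,0,0.0001,0,0.06,0.025,0,0.0001,0,0.06,0.025,0,0.0001,0,0.06,0.025,0,0.0001,0,0.04,0.025,0,0,0,0,0.025,0,0,0,0]}}

```text
time_s: 12.72
tcp_pos: [0.566, -0.0291, 0.0838]
ee_rot: [0.001, 0.234, 0.972, 0.0]
contact_force: [4.6, -1.6, 3.9]
opening: 0.0308
grasp_force: 61.4
```

```bash
python3 e.py .5656 -.0307 .084
python3 - <<'E'
from h import *
s=snap('top','t2.png'); t=cv2.imread('pics/t2.png')
h=cv2.cvtColor(t,cv2.COLOR_BGR2HSV); 
m=((h[...,0]<6)|(h[...,0]>174))&(h[...,1]>150)&(h[...,2]>60); m[:160]=0;m[225:]=0;m[:,:320]=0;m[:,400:]=0
v,u=np.nonzero(m);print(len(u),u.mean(),v.mean())
p=px2w(s,(u.mean(),v.mean()),.079);c=np.array([.5753,-.2202]);print(p,np.linalg.norm(p[:2]-c),np.degrees(np.arctan2(*(p[:2]-c)[::-1])),'to eye',np.linalg.norm(p[:2]-[.5764,-.2966]))
cv2.imwrite('pics/c6.png',cv2.resize(t[155:225,260:400],None,fx=5,fy=5,interpolation=cv2.INTER_CUBIC))
E
```

```text
12.7167 [ 0.566  -0.0291  0.0838] F [ 4.6 -1.6  3.9] M [-0.07 -0.69  0.03] open 0.0308 61.415264593670145 q6 -1.211
ang 152.9911511223272 tilt 0.1293637371176027 tool shift [-0.0003 -0.0017 -0.0002]
7 363.7142857142857 178.57142857142858
[ 0.5914299  -0.26623664  0.079     ] 0.048780588010114465 -70.69102338455257 to eye 0.033879663097935914
```

View pics/c6.png

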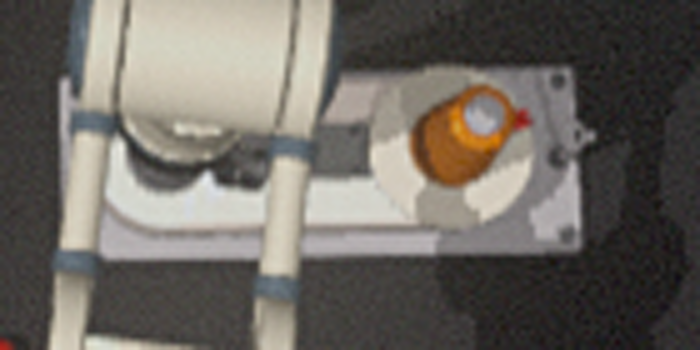

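The catch, partly hidden by the cone at about (520,120) in the crop, is near -70° and needs to reach -87.6°. That's about 9° more crank.

{"api": "move_arm", "payload": {"targets": [0.025,0,0.0001,0,0.05,0.025,0,0.0001,0,0.05,0.025,0,0.0001,0,0.04,0.025,0,0,0,0.02,0.025,0,0,0,0,0.025,0,0,0,0]}}

```text
time_s: 13.27
tcp_pos: [0.5662, -0.0288, 0.0838]
ee_rot: [0.001, 0.311, 0.951, 0.0]
contact_force: [5.2, -0.4, 3.8]
opening: 0.0309
grasp_force: 61.5
```

```bash
python3 e.py .5656 -.0307 .084
python3 - <<'E'
from h import *
s=snap('top','t3.png'); t=cv2.imread('pics/t3.png')
h=cv2.cvtColor(t,cv2.COLOR_BGR2HSV); 
m=((h[...,0]<6)|(h[...,0]>174))&(h[...,1]>130)&(h[...,2]>50); m[:160]=0;m[225:]=0;m[:,:340]=0;m[:,400:]=0
v,u=np.nonzero(m);print(len(u),u.mean(),v.mean(),u.min(),u.max(),v.min(),v.max())
p=px2w(s,(u.mean(),v.mean()),.079);c=np.array([.5753,-.2202]);print(p,np.linalg.norm(p[:2]-c),np.degrees(np.arctan2(*(p[:2]-c)[::-1])),'to eye',np.linalg.norm(p[:2]-[.5764,-.2966]))
E
```

```text
13.2667 [ 0.5662 -0.0288  0.0838] F [ 5.2 -0.4  3.8] M [-0.11 -0.78  0.07] open 0.0309 61.47636358451564 q6 -1.05
ang 143.81255931221628 tilt 0.13086368720261782 tool shift [-0.0006 -0.0019 -0.0002]
12 364.5 183.0 363 366 182 184
[ 0.57647542 -0.26857789  0.079     ] 0.04839216609498647 -88.60817581389834 to eye 0.028022212743444082
```

The catch is at -88.6°, facing the eye. I'll let go and retreat upward.

{"api": "move_arm", "payload": {"targets": [0.04,0,0,0,0,0.055,0,0,0,0,0.065,0,0,0,0,0.065,0,0,0,0,0.065,0,0,0,0,0.065,0,0,0,0,0.065,0,0,0,0,0.065,0,0,-0.005,0,0.065,0,0,-0.015,0,0.065,0,0,-0.03,0,0.065,0,0,-0.04,0,0.065,0,0,-0.04,0,0.065,0,0,-0.04,0,0.065,0,0,0,0,0.065,0,0,0,0]}}

```text
time_s: 14.57
tcp_pos: [0.5665, -0.0291, 0.2576]
ee_rot: [0.004, 0.311, 0.95, 0.001]
contact_force: [0.4, 0.3, -0.3]
opening: 0.0651
grasp_force: 0.0
```

```bash
python3 e.py .5656 -.0307 .084
python3 - <<'E'
from h import *
s=snap('top','t4.png'); t=cv2.imread('pics/t4.png')
h=cv2.cvtColor(t,cv2.COLOR_BGR2HSV); 
m=((h[...,0]<6)|(h[...,0]>174))&(h[...,1]>130)&(h[...,2]>50); m[:160]=0;m[225:]=0;m[:,:340]=0;m[:,400:]=0
v,u=np.nonzero(m);p=px2w(s,(u.mean(),v.mean()),.079);print(len(u),p,'to eye',np.linalg.norm(p[:2]-[.5764,-.2966]))
w=snap('wrist','w5.png');b=snap('side','s5.png')
a=cv2.imread('pics/s5.png');k=cv2.imread('pics/w5.png')
c=np.zeros((384,800,3),np.uint8);c[:,:512]=k;q=cv2.resize(a[120:240,220:316],None,fx=3,fy=3,interpolation=cv2.INTER_CUBIC);c[:q.shape[0],512:800]=q;cv2.imwrite('pics/c7.png',c)
E
```

```text
14.5667 [ 0.5665 -0.0291  0.2576] F [ 0.4  0.3 -0.3] M [-0.02 -0.   -0.  ] open 0.0651 0.0 q6 -1.049
ang 143.74226000059244 tilt 0.43230953113728704 tool shift [ 0.0009 -0.0025  0.1735]
12 [ 0.57647542 -0.26857789  0.079     ] to eye 0.028022212743444082
```

View pics/c7.png

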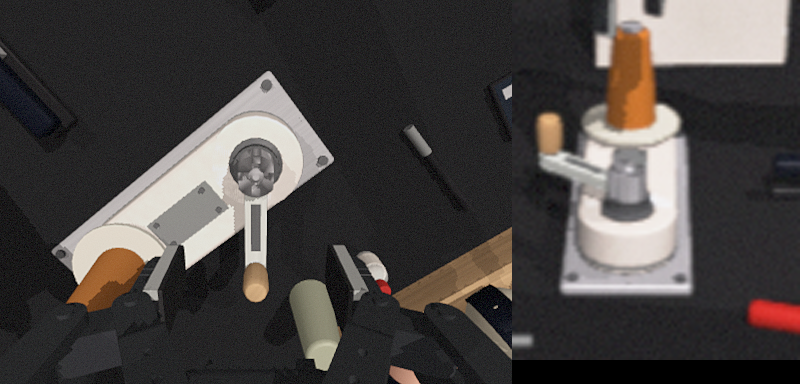

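The crank sits flat on the collar (hub at about (256,168) in the wrist view). It is released, the catch is 28 mm from the eye, and nothing is touching. I'm handing it in.

```bash
python3 -c "
from plant import robot; print(robot.hand_in())"
```

```text
the job is handed in; nothing more can be done
None
```

The crank is meshed and flat on the collar, the catch faces the guide eye (about 28 mm apart, limit 35 mm), the gripper has let go, and I handed the job in at about 15 s; no verdict was returned.

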